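Set the round desk timer

TASK

Two twist timers stand loose on the office desk. Set the round one: turn its dial clockwise until the white pointer line stands at the one long mark on its housing, pressing down on it as you turn so that the timer itself does not spin or slide; it should end up standing where it was and facing the way it was. Do not touch the square timer.

Things in the scene. Friction and masses are not known exactly. Their poses are not given: they have to be found in the camera images.
- timer: Round desk timer: loose white drum, 106 mm across, 40 mm high, four rubber feet, 0.2 kg. Origin: centre of its underside on the desk, z up along the dial's axis. Dark grey dial on top: flat round skirt 64 mm across, top 48 mm above the desk, with an upright grip bar across its middle, 50 long, 14 thick, 28 tall (top at 76 mm); a white pointer line runs from the axis to one end of the bar.
- timer_dial (a joint): The round timer's dial, rad, 0 to 2.4, growing clockwise from above; starts at 0 to 0.5, stays where left. The pointer lies (0.698 - q) rad counterclockwise of the timer's x axis; at the long mark q = 1.396. It turns at 0.16 N m: unless pushed down by over 6 N (8 to 15 is good, e.g. fingertips on the skirt while gripping the bar) the whole timer spins with it.
- timer_mark (a point): The long raised black mark (14 x 4 mm) on the round timer's housing beside the skirt, among short thin ticks. The point is its middle, 42 mm from the dial's axis, 40 degrees clockwise of the timer's x axis, 41 mm above the desk. It is part of the housing and must stay where it is.
- square_timer: The other timer, to be left untouched: a loose white plastic square housing 100 x 100 mm, 40 mm high, with the same dark grey dial and the same heights. Origin: centre of its underside.
Not all that is in view belongs to the job. What is shaped like the timer but green, pink or red is not meant.

How it is judged:
By the outcome, as a careful person would: the job done as asked, in the order asked, and still so for the second after the job is handed in, with the robot touching nothing.
It also fails if it takes over 35 s, if anything falls off the work surface, if the arm or the gripper's body presses on something with over 40 N, if the wrist force passes 120 N, or if a joint passes its speed limit or range.

ROBOT

A 6-joint arm with a two-finger parallel gripper is mounted at the origin on the work surface. World frame = base frame: x ahead of the robot, y to its left, z up, the work surface at z = 0. Lengths are in m, angles in degrees, forces in N, time in s.
With the tool pointing down it reaches from about 0.375 to 0.825 m from the base axis. Payload 5.5 kg.
Tool frame: the origin (TCP) lies at the very end of the fingers, on their centre line; the grasp point (between the pads) lies 19 mm behind it (arm.grasp_offset is the distance from the TCP to the grasp point, in m); z points along the fingers, x is the direction in which the jaws open and shut, and the axes are right-handed (so a half turn about z gives the same grasp; the last joint's range is limited). The gripper opens to 85 mm and grips with 20 to 120 N. Pads are 22 mm wide; open, the fingers measure 114 mm over their backs; the gripper's body (76 mm by 85 mm) begins 54 mm behind the grasp point. The pads swing forward as they close: fully open they stand 13 mm farther back than shut.
Start: joints at [69.213, 17.962, -2.699, 69.339, 0, 90], TCP at [0.213, 0.561, 0.231] pointing down, gripper open.
Joint ranges: [-152.73, 152.73], [-39.44, 99.34], [-58.76, 71.6], [-118.89, 123.64], [-81.53, 83.1], [-180, 180]. Speed limits (degrees/s): [136.94, 136.94, 172.46, 180, 180, 180].

INTERFACE

Orientations are given as [roll, pitch, yaw] about the fixed x, y, z axes, in that order (R = Rz(yaw) Ry(pitch) Rx(roll)).
In Python, from plant import status, imaging, ticket, arm gives the robot as it stands. The module is installed in compiled form; this text tells all that it offers.
- The arm moves only by the shell command python3 -m handwheel 'ROWS'. ROWS is JSON, a list of rows, each an object with "travel": the shift along the world's x, y, z as a fraction of full scale, a list of three; "angular": the turn, a rotation vector about the world's x, y, z as a fraction of full scale, a list of three; "jaw": the finger opening in mm, from 0 to 85.4. In form: [{"travel": [x, y, z], "angular": [rx, ry, rz], "jaw": jaw}, ...]. A call has 1 to 5 rows; each row is the pose to reach, as a shift and turn from the pose measured when the call began, turning the shorter way round; what a row does not reach only later rows make up. Full scale, the value 1, is 150 mm for a shift and 180 degrees for a turn. A row lasts 1/12 s, in which the tool goes at most 41.7 mm and 7.16 degrees, less where a joint would pass 70% of its speed; a pose out of reach is approached as far as the arm can. A call with a number of a shift or a turn outside -1 to 1 is refused whole. A call with a gripper value outside its range is refused whole. The fingers move at their own pace and stop on an object; the grip force is fixed at half the most. Time passes only in rows, so rows that repeat a pose let the fingers close. It gives the time, the measured TCP pose, the force and the opening at its end, in the units of the state.
- status.state(): the state, without advancing time (a new reading comes with each control period).
- imaging.get_image(name): name is "side" or "top"; returns the picture (384x512x3 uint8, red, green, blue); there is no depth.
- imaging.camera_info(name): a dict with "mtx" (3x3 intrinsics, pixels), "R" (3x3) and "t" (3): a world point X has camera coordinates R X + t. Camera axes: x right, y down, z forward; pixel columns grow to the right and rows downward; lengths in m; the calibration is good to about 2 mm. A picture is of the moment at which its call begins. camera_info takes no time and is no camera call.
- ticket.job_done(): hands the job in, once; it reports no verdict.
The state is a dict: "t": time; "joint_pos": joint angles; "joint_velocities": joint speeds; "joint_torque": joint torques, N m; "tcp_pos": TCP position; "orientation": TCP orientation; "force": force on the tool from outside, world axes, zero at the start; "moment": the same for the moment, N m; "finger_gap": finger opening in m.
Only numpy, scipy, OpenCV 4.12 (cv2) and the standard library are available. Lean on these libraries where they do the work, as an engineer would, in place of code of your own. Each camera call takes 0.05 s, during which the arm holds its last target. There are 200 camera calls.

## Working session

There is one attempt and no reset: what is moved stays moved. The work goes in short steps, Python scripts to look and compute and a shell command to move; the robot and the scene stay as the last step left them, time stands still between calls to the robot, and variables do not carry over. Pictures are saved under pics/ and viewed, about 8 in all and at most 12, crops included, and the job is handed in when it is done.

```bash
mkdir -p pics; python3 - <<'E'
from plant import status, imaging
import cv2
for n in("top","side"):
    cv2.imwrite(f"pics/{n}0.png",imaging.get_image(n)[:,:,::-1])
    c=imaging.camera_info(n);print(n,c)
print(status.state())
E
```

```text
top {'mtx': array([[354.45206144,   0.        , 255.24730628],
       [  0.        , 354.45206144, 194.03132137],
       [  0.        ,   0.        ,   1.        ]]), 'R': array([[-7.68254767e-05, -9.99972241e-01, -7.45055810e-03],
       [-9.84786504e-01,  1.37032786e-03, -1.73763242e-01],
       [ 1.73768628e-01,  7.32385961e-03, -9.84759273e-01]]), 't': array([-0.02589869,  0.57354663,  0.60165025])}
side {'mtx': array([[347.01641041,   0.        , 257.39722699],
       [  0.        , 347.01641041, 188.7682242 ],
       [  0.        ,   0.        ,   1.        ]]), 'R': array([[ 0.92829302, -0.37159156,  0.01384895],
       [-0.22598067, -0.59332841, -0.77258924],
       [ 0.29530461,  0.7140596 , -0.63475513]]), 't': array([-0.55629921,  0.17574557,  0.53443325])}
{'t': 0.1, 'joint_pos': array([ 6.92147265e+01,  1.79998225e+01, -2.75051913e+00,  6.93379589e+01,
        2.01340972e-03,  9.00013818e+01]), 'joint_velocities': array([ 0.02207076, -0.06248814,  0.17496316, -0.00965749,  0.01171156,
       -0.12947542]), 'joint_torque': array([-5.31399619e-04, -5.40766525e+01,  3.40543127e+01,  1.12140758e-02,
       -3.22996141e-05,  1.14576082e-05]), 'tcp_pos': array([0.21272309, 0.56046414, 0.23050862]), 'orientation': array([-1.79997989e+02,  8.83005564e-02,  6.92133448e+01]), 'force': array([-0.24866561,  0.41997057,  0.22503357]), 'moment': array([0.03437903, 0.04641451, 0.01281328]), 'finger_gap': 0.08549529414685408}
```

View pics/top0.png

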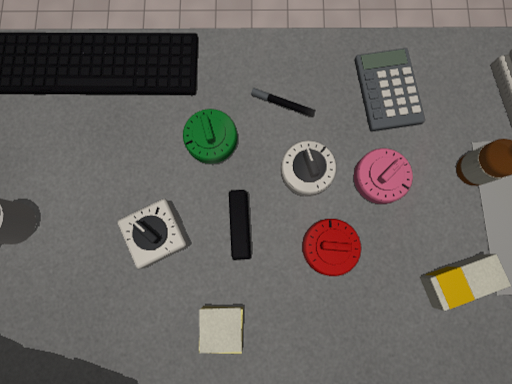

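View pics/side0.png

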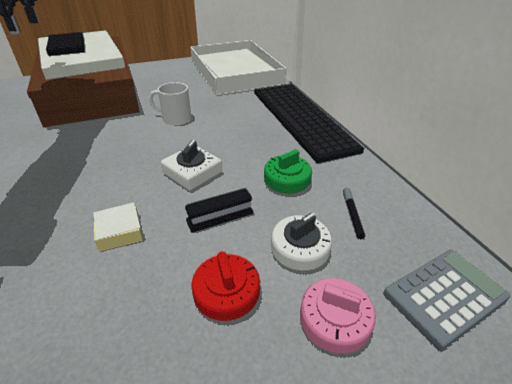

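Candidates: round white (309,167), square white (152,233), green (210,135), pink (384,175) and red (332,247). Only the one at (309,167) is both round and white. I'll confirm that in an enlarged crop, with the top and side views next to each other.

```bash
python3 - <<'E'
import cv2,numpy as np
a=cv2.imread("pics/top0.png")[132:202,274:344]
b=cv2.imread("pics/side0.png")[205:275,266:336]
cv2.imwrite("pics/crop0.png",np.hstack([cv2.resize(i,(399,399),interpolation=cv2.INTER_CUBIC) for i in(a,b)]))
E
```

```text
(no output)
```

View pics/crop0.png

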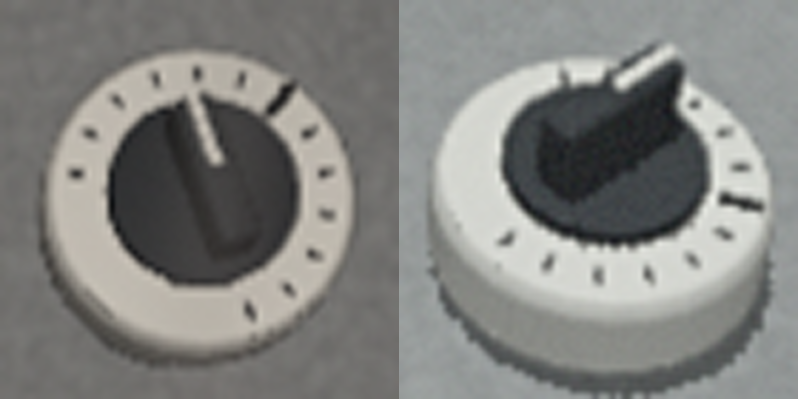

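The crop shows the round white housing. In crop pixels of the top half, the skirt centre is about (203,190), the long mark about (282,98), and the pointer line runs from (220,163) to (191,95). In the side half, the mark is at (741,202) and the pointer from (622,82) to (668,50).

```bash
cat > h.py <<'E'
import numpy as np
from plant import imaging
def ray(n,u,v,z):
    c=imaging.camera_info(n);d=c["R"].T@np.linalg.solve(c["mtx"],[u,v,1]);o=-c["R"].T@c["t"]
    return (o+d*(z-o[2])/d[2])[:2]
def top(x,y,z): return ray("top",274+(x+.5)/5.7-.5,132+(y+.5)/5.7-.5,z)
def side(x,y,z): return ray("side",266+(x-399+.5)/5.7-.5,205+(y+.5)/5.7-.5,z)
def ang(v): return np.degrees(np.arctan2(v[1],v[0]))
E
python3 - <<'E'
from h import *
for f,P in((top,dict(c=(203.5,190),m=(282,98),pi=(220,163),po=(191,95),hc=(200,198))),(side,dict(c=(606,162),m=(741,202),pi=(619,82),po=(671,50),hc=(601,178)))):
    Z=dict(c=.048,m=.041,pi=.076,po=.076,hc=.04)
    r={k:f(*P[k],Z[k]) for k in P}
    print({k:v.round(4) for k,v in r.items()},'mark ang',ang(r['m']-r['c']),np.linalg.norm(r['m']-r['c']),'ptr',ang(r['po']-r['pi']),'from c',ang(r['po']-r['c']),np.linalg.norm(r['po']-r['c']))
E
```

```text
{'c': array([ 0.629 , -0.1274]), 'm': array([ 0.6625, -0.1555]), 'pi': array([ 0.6304, -0.1286]), 'po': array([ 0.6527, -0.12  ]), 'hc': array([ 0.6284, -0.1273])} mark ang -40.01581802678505 0.04369200009506973 ptr 21.013562998954082 from c 17.19042426941294 0.024749853119878398
{'c': array([ 0.6274, -0.133 ]), 'm': array([ 0.6613, -0.1565]), 'pi': array([ 0.6311, -0.1284]), 'po': array([ 0.6521, -0.1218]), 'hc': array([ 0.6272, -0.1319])} mark ang -34.700440794124006 0.041247176452151195 ptr 17.368318636082922 from c 24.36910342525341 0.02706504981833581
```

Estimates: axis at about (0.629, -0.129), timer yaw about 0°, pointer at about +19.5°, so about 59.5° clockwise. I'll approach with the jaws at yaw 109.5°.

```bash
python3 -m handwheel '[{"travel":[0.14,-0.23,0],"angular":[0,0,0.011],"jaw":60},{"travel":[0.28,-0.46,0],"angular":[0,0,0.022],"jaw":50},{"travel":[0.42,-0.69,0],"angular":[0,0,0.034],"jaw":40},{"travel":[0.555,-0.92,0],"angular":[0,0,0.045],"jaw":40},{"travel":[0.555,-0.92,0],"angular":[0,0,0.045],"jaw":40}]'
python3 -c "
from plant import status;print(status.state()['joint_pos'])"
```

```text
t: 0.52
tcp_pos: [0.2982, 0.4168, 0.2302]
orientation: [179.9, 0.3, 77.1]
force: [-0.8, -0.5, -0.0]
finger_gap: 0.0405
[ 54.54743402   8.78539668 -14.55314412  66.90067375  -0.19655165
  67.4512979 ]
```

```bash
python3 -m handwheel '[{"travel":[0.14,-0.23,0],"angular":[0,0,0.011],"jaw":40},{"travel":[0.28,-0.46,0],"angular":[0,0,0.022],"jaw":40},{"travel":[0.42,-0.69,0],"angular":[0,0,0.034],"jaw":40},{"travel":[0.55,-0.91,0],"angular":[0,0,0.045],"jaw":40},{"travel":[0.55,-0.91,0],"angular":[0,0,0.045],"jaw":40}]'
python3 -m handwheel '[{"travel":[0.14,-0.23,0],"angular":[0,0,0.011],"jaw":40},{"travel":[0.28,-0.46,0],"angular":[0,0,0.022],"jaw":40},{"travel":[0.42,-0.69,0],"angular":[0,0,0.034],"jaw":40},{"travel":[0.55,-0.91,0],"angular":[0,0,0.045],"jaw":40},{"travel":[0.55,-0.91,0],"angular":[0,0,0.045],"jaw":40}]'
python3 -m handwheel '[{"travel":[0.14,-0.23,0],"angular":[0,0,0.011],"jaw":40},{"travel":[0.28,-0.46,0],"angular":[0,0,0.022],"jaw":40},{"travel":[0.42,-0.69,0],"angular":[0,0,0.034],"jaw":40},{"travel":[0.55,-0.91,0],"angular":[0,0,0.045],"jaw":40},{"travel":[0.55,-0.91,0],"angular":[0,0,0.045],"jaw":40}]'
```

```text
t: 0.93
tcp_pos: [0.3831, 0.275, 0.23]
orientation: [179.8, 0.5, 84.9]
force: [0.4, 0.7, 0.4]
finger_gap: 0.04
t: 1.35
tcp_pos: [0.4684, 0.1338, 0.2298]
orientation: [179.8, 0.6, 92.6]
force: [-0.7, -0.3, 0.8]
finger_gap: 0.04
t: 1.77
tcp_pos: [0.5539, -0.0072, 0.2293]
orientation: [179.7, 0.8, 100.5]
force: [0.1, 1.2, -1.4]
finger_gap: 0.0403
```

```bash
python3 -m handwheel '[{"travel":[0.12,-0.2,-0.1],"angular":[0.001,0.001,0.014],"jaw":40},{"travel":[0.25,-0.4,-0.3],"angular":[0.002,0.001,0.028],"jaw":40},{"travel":[0.38,-0.62,-0.5],"angular":[0.003,0.002,0.04],"jaw":40},{"travel":[0.5,-0.81,-0.7],"angular":[0.004,0.0025,0.05],"jaw":40},{"travel":[0.5,-0.81,-0.75],"angular":[0.004,0.0025,0.05],"jaw":40}]'
python3 -m handwheel '[{"travel":[0,0,0],"angular":[0,0,0],"jaw":40},{"travel":[0,0,0],"angular":[0,0,0],"jaw":40}]'
python3 - <<'E'
from plant import imaging,status
import cv2,numpy as np
a=imaging.get_image("top");b=imaging.get_image("side")
c=np.hstack([cv2.resize(i,(400,400),interpolation=cv2.INTER_CUBIC) for i in(a[127:207,269:349],b[180:280,256:356])])
cv2.imwrite("pics/hover.png",c[:,:,::-1]);print(status.state()["joint_pos"])
E
```

```text
t: 2.18
tcp_pos: [0.6297, -0.1306, 0.1137]
orientation: [-180.0, -0.1, 109.4]
force: [-0.6, -0.5, -0.6]
finger_gap: 0.0401
t: 2.35
tcp_pos: [0.6283, -0.1298, 0.1113]
orientation: [-179.8, -0.2, 109.3]
force: [-0.1, 0.4, 1.5]
finger_gap: 0.0401
[-11.62597818  26.28571086  -6.24229959  57.54424916   0.07062167
 -31.03616949]
```

View pics/hover.png

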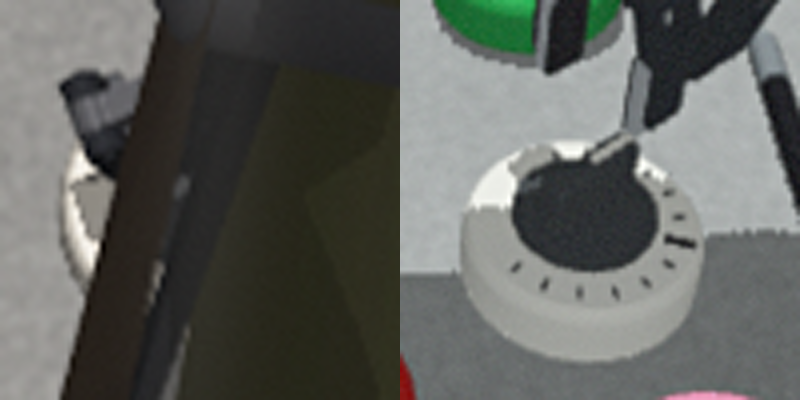

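```bash
python3 - <<'E'
from plant import imaging
import numpy as np
c=imaging.camera_info("side")
def pr(X):
    p=c["mtx"]@(c["R"]@np.array(X)+c["t"]);u=p[:2]/p[2];return ((u-[256,180]+.5)*4+[399.5,-.5]).round(0)
t=np.radians(109.4)
for z in(.111,.117,.048):
  for g in(-.034,-.02,0,.02,.034): print(z,g,pr([.6283+g*np.cos(t),-.1298+g*np.sin(t),z]))
for z in (.048,.076): print(pr([.629,-.129,z]))
E
```

```text
0.111 -0.034 [663. 144.]
0.111 -0.02 [636. 125.]
0.111 0 [598.  99.]
0.111 0.02 [562.  74.]
0.111 0.034 [538.  57.]
0.117 -0.034 [665. 132.]
0.117 -0.02 [638. 114.]
0.117 0 [600.  88.]
0.117 0.02 [564.  63.]
0.117 0.034 [539.  46.]
0.048 -0.034 [643. 253.]
0.048 -0.02 [618. 234.]
0.048 0 [583. 208.]
0.048 0.02 [550. 183.]
0.048 0.034 [527. 165.]
[584. 206.]
[590. 160.]
```

```bash
python3 -m handwheel '[{"travel":[0,0,-0.13],"angular":[0,0,0],"jaw":36},{"travel":[0,0,-0.26],"angular":[0,0,0],"jaw":30},{"travel":[0,0,-0.36],"angular":[0,0,0],"jaw":30},{"travel":[0,0,-0.385],"angular":[0,0,0],"jaw":26},{"travel":[0,0,-0.385],"angular":[0,0,0],"jaw":24}]'
python3 -m handwheel '[{"travel":[0,0,0],"angular":[0,0,0],"jaw":20},{"travel":[0,0,0],"angular":[0,0,0],"jaw":16},{"travel":[0,0,0],"angular":[0,0,0],"jaw":12},{"travel":[0,0,0],"angular":[0,0,0],"jaw":8},{"travel":[0,0,0],"angular":[0,0,0],"jaw":5}]'
python3 -m handwheel '[{"travel":[0,0,0],"angular":[0,0,0],"jaw":5},{"travel":[0,0,0],"angular":[0,0,0],"jaw":5}]'
```

```text
t: 2.87
tcp_pos: [0.6294, -0.1278, 0.0571]
orientation: [-180.0, -0.1, 109.5]
force: [0.1, -0.6, -0.6]
finger_gap: 0.0237
t: 3.28
tcp_pos: [0.6307, -0.1276, 0.0593]
orientation: [179.9, -0.1, 109.5]
force: [-1.4, 1.3, 6.8]
finger_gap: 0.0124
t: 3.45
tcp_pos: [0.6313, -0.1277, 0.0601]
orientation: [179.8, -0.0, 109.5]
force: [-0.2, 0.0, -3.2]
finger_gap: 0.0126
```

```bash
python3 -m handwheel '[{"travel":[0,0,-0.01],"angular":[0,0,0],"jaw":5},{"travel":[0,0,-0.02],"angular":[0,0,0],"jaw":5},{"travel":[0,0,-0.02],"angular":[0,0,0],"jaw":5}]'
python3 - <<'E'
from plant import status,imaging
import cv2,numpy as np
b=imaging.get_image("side")
s=status.state();print(s["force"],s["moment"],s["tcp_pos"],s["t"])
cv2.imwrite("pics/grip.png",cv2.resize(b[180:280,256:356],(500,500),interpolation=cv2.INTER_CUBIC)[:,:,::-1])
s=status.state();print(s["force"],s["tcp_pos"])
E
```

```text
t: 3.7
tcp_pos: [0.6315, -0.1278, 0.0592]
orientation: [179.7, -0.0, 109.5]
force: [-4.9, 1.4, 14.6]
finger_gap: 0.0128
[-5.43966034  1.31361225 14.0939175 ] [ 0.32705714  1.23604084 -0.04126272] [ 0.63146607 -0.12777199  0.05919992] 3.75
[-5.43966034  1.31361225 14.0939175 ] [ 0.63146607 -0.12777199  0.05919992]
```

View pics/grip.png

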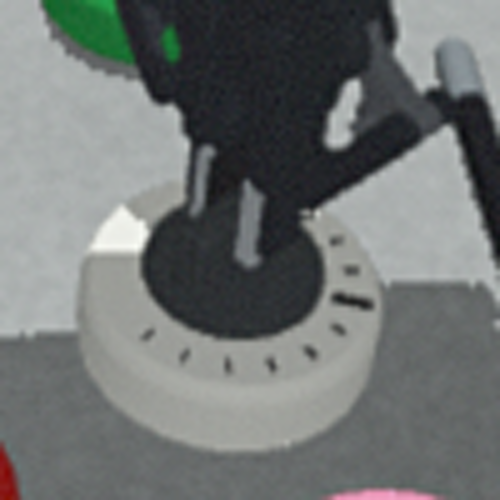

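```bash
python3 -m handwheel '[{"travel":[-0.002,-0.001,-0.013],"angular":[0,0,-0.02],"jaw":5},{"travel":[-0.002,-0.002,-0.013],"angular":[0,0,-0.04],"jaw":5},{"travel":[-0.002,-0.004,-0.013],"angular":[0,0,-0.06],"jaw":5},{"travel":[-0.002,-0.005,-0.013],"angular":[0,0,-0.08],"jaw":5},{"travel":[-0.002,-0.005,-0.013],"angular":[0,0,-0.1],"jaw":5}]'
python3 - <<'E'
from plant import status,imaging
import cv2
b=imaging.get_image("side");s=status.state();print(s["force"],s["moment"],s["tcp_pos"],s["orientation"])
cv2.imwrite("pics/turn1.png",cv2.resize(b[180:280,256:356],(500,500),interpolation=cv2.INTER_CUBIC)[:,:,::-1])
E
```

```text
t: 4.17
tcp_pos: [0.6315, -0.1281, 0.0592]
orientation: [179.7, -0.0, 91.3]
force: [-3.8, 2.9, 13.9]
finger_gap: 0.0127
[-4.58099197  2.82763853 12.7796739 ] [0.61409756 1.10670379 0.005539  ] [ 0.63150917 -0.12806453  0.05919824] [ 1.79660182e+02 -4.76898474e-02  9.11460694e+01]
```

View pics/turn1.png

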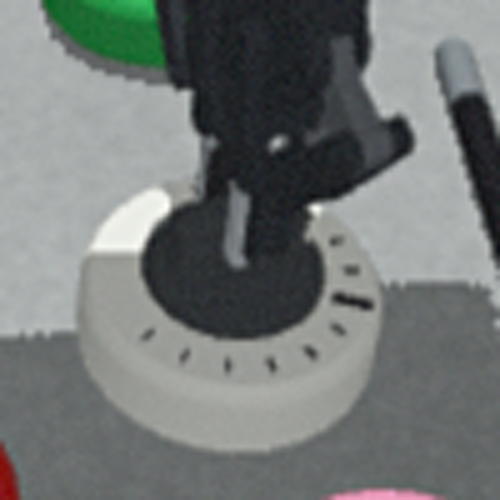

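```bash
python3 -m handwheel '[{"travel":[-0.002,-0.001,-0.013],"angular":[0,0,-0.02],"jaw":5},{"travel":[-0.002,-0.002,-0.013],"angular":[0,0,-0.04],"jaw":5},{"travel":[-0.002,-0.004,-0.013],"angular":[0,0,-0.06],"jaw":5},{"travel":[-0.002,-0.005,-0.013],"angular":[0,0,-0.08],"jaw":5},{"travel":[-0.002,-0.005,-0.013],"angular":[0,0,-0.1],"jaw":5}]'
python3 -m handwheel '[{"travel":[-0.002,-0.001,-0.013],"angular":[0,0,-0.02],"jaw":5},{"travel":[-0.002,-0.002,-0.013],"angular":[0,0,-0.04],"jaw":5},{"travel":[-0.002,-0.004,-0.013],"angular":[0,0,-0.06],"jaw":5},{"travel":[-0.002,-0.005,-0.013],"angular":[0,0,-0.08],"jaw":5},{"travel":[-0.002,-0.005,-0.013],"angular":[0,0,-0.1],"jaw":5}]'
```

```text
t: 4.63
tcp_pos: [0.6315, -0.1283, 0.0592]
orientation: [179.6, -0.1, 73.0]
force: [-4.4, 2.9, 13.2]
finger_gap: 0.0123
t: 5.05
tcp_pos: [0.6313, -0.1285, 0.0592]
orientation: [179.6, -0.2, 54.9]
force: [-5.3, 2.0, 13.8]
finger_gap: 0.0127
```

```bash
python3 -m handwheel '[{"travel":[-0.002,-0.001,-0.013],"angular":[0,0,-0.01],"jaw":5},{"travel":[-0.002,-0.001,-0.013],"angular":[0,0,-0.02],"jaw":5},{"travel":[-0.002,-0.001,-0.013],"angular":[0,0,-0.02],"jaw":5}]'
python3 -m handwheel '[{"travel":[0,0,0],"angular":[0,0,0],"jaw":5},{"travel":[0,0,0],"angular":[0,0,0],"jaw":12},{"travel":[0,0,0],"angular":[0,0,0],"jaw":18},{"travel":[0,0,0],"angular":[0,0,0],"jaw":24},{"travel":[0,0,0],"angular":[0,0,0],"jaw":30}]'
python3 -m handwheel '[{"travel":[0,0,0.1],"angular":[0,0,0],"jaw":30},{"travel":[0,0,0.3],"angular":[0,0,0],"jaw":35},{"travel":[-0.1,0.25,0.5],"angular":[0,0,0],"jaw":40},{"travel":[-0.3,0.5,0.6],"angular":[0,0,0],"jaw":40},{"travel":[-0.4,0.75,0.6],"angular":[0,0,0],"jaw":40}]'
python3 -m handwheel '[{"travel":[-0.2,0.27,0.1],"angular":[0,0,0],"jaw":40},{"travel":[-0.4,0.5,0.1],"angular":[0,0,0],"jaw":40},{"travel":[-0.6,0.7,0.1],"angular":[0,0,0],"jaw":40},{"travel":[-0.7,0.8,0.1],"angular":[0,0,0],"jaw":40}]'
python3 - <<'E'
from plant import imaging
import cv2,numpy as np
a=imaging.get_image("top");b=imaging.get_image("side")
for n,i in(("top1",a),("side1",b)): cv2.imwrite(f"pics/{n}.png",i[:,:,::-1])
c=np.hstack([cv2.resize(i,(399,399),interpolation=cv2.INTER_CUBIC) for i in(a[132:202,274:344],b[205:275,266:336])])
cv2.imwrite("pics/crop1.png",c[:,:,::-1])
E
```

```text
t: 5.3
tcp_pos: [0.6313, -0.1285, 0.0592]
orientation: [179.5, -0.2, 51.2]
force: [-4.9, 2.1, 13.7]
finger_gap: 0.0127
t: 5.72
tcp_pos: [0.6313, -0.1286, 0.0589]
orientation: [179.6, -0.2, 51.2]
force: [-1.1, -0.7, 0.1]
finger_gap: 0.0295
t: 6.13
tcp_pos: [0.5786, -0.0291, 0.1503]
orientation: [179.3, -0.4, 51.1]
force: [1.6, 1.0, -0.2]
finger_gap: 0.0401
t: 6.47
tcp_pos: [0.4721, 0.0925, 0.1657]
orientation: [179.3, -0.4, 51.1]
force: [0.6, 0.9, 0.3]
finger_gap: 0.04
```

View pics/crop1.png

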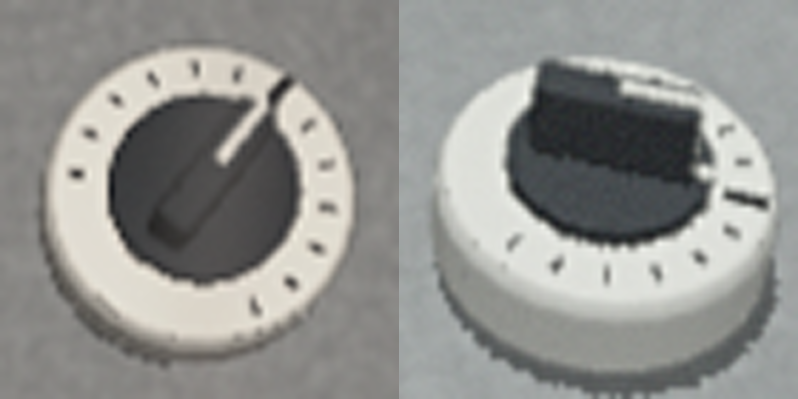

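The pointer (220,160)→(268,101) now aims at the long mark, at about (281,90). Next I'll measure the remaining dial angle and any shift of the housing.

```bash
cat > m.py <<'E'
import cv2,sys
from h import *
N=sys.argv[1]
A0=cv2.imread("pics/top0.png",0);A1=cv2.imread(f"pics/top{N}.png",0)
B0=cv2.imread("pics/side0.png",0);B1=cv2.imread(f"pics/side{N}.png",0)
def mask(n,r0,r1,z):
    u,v=np.meshgrid(range(512),range(384));c=imaging.camera_info(n)
    d=c["R"].T@np.linalg.solve(c["mtx"],np.stack([u.ravel(),v.ravel(),np.ones(u.size)]));o=-c["R"].T@c["t"]
    P=o[:2,None]+d[:2]*(z-o[2])/d[2]
    r=np.hypot(P[0]-.6285,P[1]+.1292).reshape(384,512)
    return P.reshape(2,384,512),((r>r0)&(r<r1)).astype(np.uint8)
for n,I,J in(("top",A0,A1),("side",B0,B1)):
    P,m=mask(n,.034,.060,.040)
    W=np.eye(2,3,dtype=np.float32)
    cc,W=cv2.findTransformECC(I,J,W,cv2.MOTION_AFFINE,(3,300,1e-7),m*255,3)
    q=[]
    for p in((.6285,-.1292),(.6685,-.1292),(.6285,-.0892)):
        c=imaging.camera_info(n);x=c["mtx"]@(c["R"]@np.array([*p,.04])+c["t"]);x=x/x[2]
        q.append(ray(n,*(W@x),.04))
    print(n,cc,"shift mm",(q[0]-[.6285,-.1292])*1e3,"rot",ang(q[1]-q[0]),ang(q[2]-q[0])-90)
E
python3 m.py 1
python3 - <<'E'
from h import *
print("ptr",ang(top(268,101,.076)-top(220,160,.076)), ang(side(700,98,.076)-side(622,87,.076)))
print("mark",ang(top(294,76,.041)-top(268,106,.041)),ang(side(768,204,.041)-side(726,194,.041)))
for f,a in((top,(204,188)),(side,(611,162))): 
  c=f(*a,.048); print(c)
print(ang(top(281,90,.041)-top(204,188,.048)),ang(side(747,199,.041)-side(611,162,.048)))
E
```

```text
top 0.9900624611240103 shift mm [ 1.2007556  -0.43888802] rot 1.717604958595063 1.9294266934942073
side 0.6478389115796855 shift mm [1.07440844 0.95434421] rot 2.304389752259886 1.168678347848271
ptr -39.21122338205878 -32.5730188936965
mark -40.942755495399744 -39.61169663768993
[ 0.62970743 -0.12753811]
[ 0.62884338 -0.13351029]
-37.88261115544538 -32.92711955824803
```

```bash
cat > p.py <<'E'
import sys,cv2
from h import *
import io,contextlib
with contextlib.redirect_stdout(io.StringIO()):
    from m import mask
def meas(N,n="top",ptr=None):
    I=cv2.imread(f"pics/{n}{N}.png",0).astype(float)
    # axis: fit to the white/dark skirt edge
    P,_=mask(n,0,1,.048); m=((I<110)&(np.hypot(P[0]-.6285,P[1]+.1292)<.036)).astype(np.uint8)
    m=cv2.morphologyEx(m,cv2.MORPH_CLOSE,np.ones((5,5)))
    cn=max(cv2.findContours(m,0,1)[0],key=cv2.contourArea); 
    E=np.array([P[:,y,x] for x,y in cn[:,0]])
    s,_=cv2.findContours(m,0,1); (c,ra)=cv2.minEnclosingCircle(E.astype(np.float32))
    A=np.c_[2*E,np.ones(len(E))];b=(E**2).sum(1)
    for _ in range(6):
        x=np.linalg.lstsq(A,b,rcond=None)[0];r=np.sqrt(x[2]+x[0]**2+x[1]**2)
        k=abs(np.hypot(*(E-x[:2]).T)-r)<.0015; A,b,E=A[k],b[k],E[k]
    c=x[:2]
    Q,_=mask(n,0,1,.041);d=Q-c[:,None,None];R=np.hypot(*d);th=np.degrees(np.arctan2(d[1],d[0]))
    w=np.clip(150-I,0,None)*((R>.0355)&(R<.0485)&(abs(th+38.5)<9.5))
    mk=(th*w).sum()/w.sum()
    T,_=mask(n,0,1,.076);d=T-c[:,None,None];R=np.hypot(*d);th=np.degrees(np.arctan2(d[1],d[0]))
    w=np.clip(I-90,0,None)*((R>.002)&(R<.024)&(abs((th-ptr)*R)<.35))
    X=d[:,w>0];ww=w[w>0];mu=(X*ww).sum(1)/ww.sum();C=np.cov(X,aweights=ww);e=np.linalg.eigh(C)[1][:,1];e*=np.sign(e@mu)
    print(N,n,"c",c.round(4),"r",r.round(4),"mark",mk.round(2),"ptr pca",ang(e).round(2),"ptr centroid",ang(mu).round(2),np.hypot(*mu).round(4))
meas(0,"top",19.);meas(1,"top",-39.)
E
python3 p.py 1; python3 - <<'E'
E
```

```text
0 top c [ 0.6288 -0.1272] r 0.0309 mark -39.53 ptr pca 18.29 ptr centroid 14.34 0.0126
1 top c [ 0.6299 -0.1271] r 0.0306 mark -38.54 ptr pca -38.01 ptr centroid -38.12 0.0129
```

```bash
python3 -c "
from plant import ticket,status;print(status.state()['t'],status.state()['force']);print(ticket.job_done())"
```

```text
6.5667 [ 0.60677232 -0.46701038 -0.39123928]
the job is handed in; nothing more can be done
None
```

I set the round white timer by turning its dial about 58° clockwise, and the white pointer now stands at the long mark. I gripped the bar and pressed down with about 13–14 N while turning, then let go, lifted away and handed the job in at 6.6 s.

**Pointer:** in the last top picture it is at −38° to −39° and the mark is at −38.5°, so they agree to about 1°. The side view gave rougher angles that did not all agree: −33° for the pointer, and −33° or −40° for the mark depending on how I measured it. I trusted the top view.

**Housing:** it moved slightly, about 1 to 1.5 mm. The top view showed a twist of 1° to 2° counterclockwise, and the side view's weaker fit gave about the same. I did not correct this.

**Square timer:** the arm never went down near it, but I did not check it separately in the last pictures. The robot was clear of everything when I handed in.

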